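# Check the lock mount's corner with the try square

### The arm

A 7-joint arm with a two-finger parallel gripper is mounted at the origin on a cart in front of the work surface, level with it; the furniture and walls round the work are solid. World frame = base frame: x ahead of the robot, y to its left, z up, the work surface at z = 0. Lengths are in m, angles in degrees, forces in N, time in s.
With the tool pointing down it reaches from about 0.425 to 0.875 m from the base axis. Payload 4.7 kg.
Tool frame: the origin (TCP) lies midway between the tips of the shut fingers; the grasp point (between the pads) lies 19 mm behind it; z points along the fingers, y is the line along which they close (so a half turn about z gives the same grasp; the last joint's range is limited). The gripper opens to 87 mm and grips with 3 to 60 N. Pads are 19 mm wide; open, the fingers measure 117 mm over their backs; the gripper's body (75 mm by 190 mm) begins 51 mm behind the grasp point.
Start: joints at [-68.978, 18.392, -4.016, 83.108, 1.295, 78.541, -3.26], TCP at [0.225, 0.61, 0.223] pointing down, gripper open.
Joint ranges: [-163.93, 163.93], [-17.29, 119.83], [-79.2, 71.16], [3.27, 140.29], [-89.18, 269.18], [5.43, 117.66], [-154.24, 154.24]. Speed limits (degrees/s): [147.25, 147.25, 180, 180, 180, 180, 180].

### API

Orientations are given as [roll, pitch, yaw] about the fixed x, y, z axes, in that order (R = Rz(yaw) Ry(pitch) Rx(roll)).
In Python, from cell import env gives the robot as it stands. The module is installed in compiled form; this text tells all that it offers.
- The arm moves only by the tool send_rows, never from a script. Its argument "series" is a list of rows, each an object with "travel": the shift along the tool's x, y, z in cm, a list of three; "dr": the turn, a rotation vector about the tool's x, y, z in degrees, a list of three; "claw": the finger opening in cm, from 0 to 8.7. In form: [{"travel": [tx, ty, tz], "dr": [wx, wy, wz], "claw": claw}, ...]. A call has 1 to 12 rows; each row is the pose to reach, as a shift and turn from the pose commanded when the call began, along the tool's axes at that moment; what a row does not reach only later rows make up. A row lasts 1/12 s, in which the tool goes at most 41.7 mm and 7.16 degrees, less where a joint would pass 70% of its speed; a pose out of reach is approached as far as the arm can. A call with a gripper value outside its range is refused whole. The fingers move at their own pace and stop on an object; "grip_force" is the grip in N (left out, the last holds). Time passes only in rows, so rows that repeat a pose let the fingers close. It gives the time, the measured TCP pose, the force and the opening at its end, in the units of the state.
- env.get_obs(): the state, without advancing time (a new reading comes with each control period).
- env.read_camera(name): name is "side" or "top" or "wrist"; returns the picture (420x560x3 uint8, blue, green, red); there is no depth.
- env.calibration(name): a dict with "fx", "fy", "cx", "cy" (pixels), "cam_to_world" (4x4, takes a point from camera to world coordinates). Camera axes: x right, y down, z forward; pixel columns grow to the right and rows downward; lengths in m; the calibration is good to about 2 mm. The wrist camera is an equidistant fisheye: a pixel r from the principal point sees the ray r / f radians off the axis. A picture is of the moment at which its call begins: read the wrist's pose just before it. calibration takes no time and is no camera call; for the wrist camera it gives the pose at the moment of the call.
- env.sign_off(): hands the job in, once; it reports no verdict.
The state is a dict: "time_s": time; "qpos": joint angles; "joint_velocities": joint speeds; "effort": joint torques, N m; "tool_pos": TCP position; "tool_rot": TCP orientation; "force": force on the tool from outside, world axes, zero at the start; "wrist_torque": the same for the moment, N m; "grip_width": finger opening in m.
Only numpy, scipy, OpenCV 4.12 (cv2) and the standard library are available. Lean on these libraries where they do the work, as an engineer would, in place of code of your own. Each camera call takes 0.05 s, during which the arm holds its last target. There are 200 camera calls.

### The job

Check with the try square (orange-brown wooden stock, straight upright blade) that the upright of the lock mount stands square on its baseboard: hold the square in the corner, press it down on the board and against the face of the upright at once, about midway across, and keep it pressed there for about a second. Then let go and leave it standing flush in the corner. Leave the bevel gauge (black stock, leaning blade) where it is.

Things in the scene. Friction and masses are not known exactly. Their poses are not given: they have to be found in the camera images.
- square: Loose try square, 0.3 kg, standing on the bench: orange-brown wooden stock with a brass stripe, 85 (x) x 30 (y) x 20 (z) mm, its underside the square's foot; a steel blade 26 (x) x 12 (y) mm rises from the stock's +x end to 120 mm above the foot, its +x face flush with the stock's end. Origin: centre of the stock's underside; z up, x along the stock toward the blade.
- square_grip (a point): The place to hold the try square: on the blade's centre line, 92 mm above the foot, 28 mm below the blade's top; 12 mm to grip along the square's y, 26 mm deep along its x. Lies 29.5 mm toward x from the square's origin and 13 mm behind the blade's outer (+x) face. Axes as the square's.
- square_corner (a point): The try square's outer right-angle corner: bottom edge of its +x end, mid-width, 42.5 mm toward x from the square's origin; the foot lies level behind it and the blade's outer face rises above it. Axes as the square's.
- mount_corner (a point): Inner corner of the lock mount, fixed on the bench: mid-width of the line where the dark upright's front face meets the light baseboard's top, 18 mm above the bench. x points level into the upright, square to its face; y along the corner line; z up. The upright's face is 90 mm wide (y) and rises 66 mm above the board.
- baseboard: Light beech baseboard of the lock mount, fixed, 160 (x) x 110 (y) mm, top 18 mm above the bench. Its free top runs 120 mm from the corner toward -x. Origin: under its centre, at bench height, 40 mm toward -x from the mount's corner; axes as there.
- upright: Dark wooden upright of the lock mount, rigidly fixed on the baseboard, 36 (x) x 90 (y) x 66 mm, brass fittings on its back and top; the face to check looks to -x. Its origin is the baseboard's (not its own centre).
- bevel_stock (a point): Centre of the stock of the loose bevel gauge, a bystander standing near: black stock 85 x 30 x 20 mm with a steel blade that leans back over the stock 34 degrees from upright, up to about 110 mm high, and a brass nut at its side.

How it is judged:
By the outcome, as a careful person would: the job done as asked, in the order asked, and still so for the second after the job is handed in, with the robot touching nothing.
It also fails if it takes over 38 s, if anything falls off the work surface, if the arm or the gripper's body presses on something with over 40 N, if the wrist force passes 120 N, or if a joint passes its speed limit or range.

## Working session

There is one attempt and no reset: what is moved stays moved. The work goes in short steps, Python scripts to look and compute and a tool call to move; the robot and the scene stay as the last step left them, time stands still between calls to the robot, and variables do not carry over. Pictures are saved under pics/ and viewed, on a budget of 10 in all, crops included, one or two more only if the job needs it, and the job is handed in when it is done.

Besides the shell and the picture viewer there is one more tool, called after "Call:" by a JSON object that holds its "api" and its "payload", one argument or row to a line. send_rows: Moves the arm, as the interface text tells. Its arguments: {"type":"object","properties":{"series":{"type":"array"},"grip_force":{"type":"number"}},"required":["series"]}

```bash
mkdir -p pics; python3 - <<'E'
from cell import env
import cv2,numpy as np
o=env.get_obs();print(o['time_s'],o['tool_pos'],o['tool_rot'],o['grip_width'])
for n in ['side','top']:
    im=env.read_camera(n);cv2.imwrite(f'pics/{n}0.png',im)
    c=env.calibration(n);print(n,c['fx'],c['fy'],c['cx'],c['cy']);print(np.round(c['cam_to_world'],4))
E
```

```text
0.0 [0.22444037 0.60941655 0.22141584] [-1.79886970e+02  5.87837496e-03  1.59788634e+02] 0.08691997167221599
side 481.97782001848583 481.97782001848583 288.68159925150127 209.21722926166157
[[ 0.8331 -0.337   0.4387  0.1334]
 [-0.5531 -0.5179  0.6526 -0.6965]
 [ 0.0073 -0.7863 -0.6178  0.6552]
 [ 0.      0.      0.      1.    ]]
top 430.71239954688735 430.71239954688735 287.98869795270883 210.13963345389737
[[-0.0133 -0.9957  0.0914  0.4744]
 [-0.9995  0.0158  0.026  -0.113 ]
 [-0.0273 -0.091  -0.9955  0.9206]
 [ 0.      0.      0.      1.    ]]
```

View pics/side0.png

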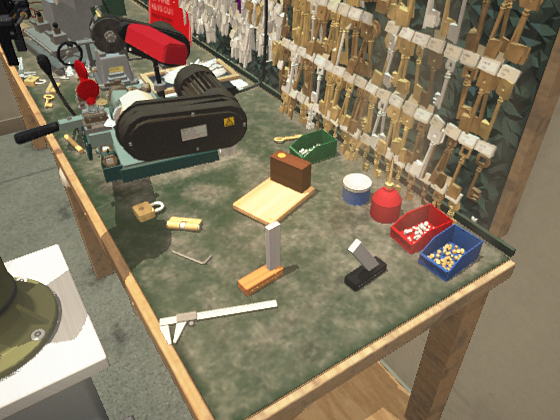

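View pics/top0.png

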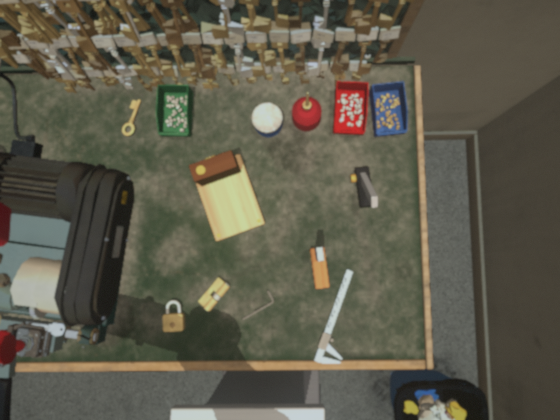

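```bash
cat > h.py <<'E'
import numpy as np,cv2
from cell import env
def ray(n,uv,c=None):
    c=c or env.calibration(n);T=np.array(c['cam_to_world'])
    uv=np.atleast_2d(uv).astype(float)
    d=np.c_[(uv[:,0]-c['cx'])/c['fx'],(uv[:,1]-c['cy'])/c['fy'],np.ones(len(uv))]
    return T[:3,3],d@T[:3,:3].T
def plane(n,uv,z):
    o,d=ray(n,uv);return o+d*((z-o[2])/d[:,2])[:,None]
def mask(im,lo,hi,box):
    h=cv2.cvtColor(im,cv2.COLOR_BGR2HSV);m=cv2.inRange(h,lo,hi)
    k=np.zeros_like(m);x0,y0,x1,y1=box;k[y0:y1,x0:x1]=m[y0:y1,x0:x1]
    k=cv2.morphologyEx(k,cv2.MORPH_CLOSE,np.ones((3,3),np.uint8))
    cs,_=cv2.findContours(k,cv2.RETR_EXTERNAL,cv2.CHAIN_APPROX_NONE)
    return max(cs,key=cv2.contourArea)[:,0,:]
E
python3 - <<'E'
from h import *
t=cv2.imread('pics/top0.png');s=cv2.imread('pics/side0.png')
for n,im,p in [('top',t,[(230,210),(215,165),(320,275),(320,255),(320,270)]),('side',s,[(265,205),(290,170),(262,278),(275,245),(250,282)])]:
    h=cv2.cvtColor(im,cv2.COLOR_BGR2HSV);print(n,[h[v,u].tolist() for u,v in p])
def rep(n,c,z,off=0.0):
    P=plane(n,c,z)[:,:2].astype(np.float32)*1000
    r=cv2.minAreaRect(P);print(n,len(c),z,'ctr',np.round(r[0],1),'size',np.round(r[1],1),'ang',round(r[2],1));print(np.round(cv2.boxPoints(r),1).tolist())
rep('top',mask(t,(15,70,120),(32,255,255),(180,140,280,250)),.018)
rep('top',mask(t,(3,80,30),(14,255,130),(180,140,280,250)),.084)
rep('top',mask(t,(5,150,130),(16,255,255),(300,240,340,300)),.02)
rep('side',mask(s,(10,50,120),(28,255,255),(225,160,325,230)),.018)
rep('side',mask(s,(5,130,110),(18,255,255),(230,255,300,300)),.02)
a=cv2.resize(t[135:300,180:345],(600,600),interpolation=cv2.INTER_CUBIC)
cv2.imwrite('pics/t1.png',a)
b=cv2.resize(s[140:305,220:340],(582,800)[::1],interpolation=cv2.INTER_CUBIC)
cv2.imwrite('pics/ts.png',np.hstack([cv2.resize(t[145:295,190:340],(400,400),interpolation=3),cv2.resize(s[145:295,210:360],(400,400),interpolation=3)]))
E
```

```text
top [[31, 69, 202], [12, 145, 135], [17, 129, 199], [75, 12, 210], [17, 133, 198]]
side [[29, 53, 254], [13, 138, 102], [20, 139, 255], [16, 47, 140], [17, 146, 254]]
top 528 0.018 ctr [586.5  37.9] size [162.2 113.3] ang 19.4
[[491.20001220703125, 64.4000015258789], [528.9000244140625, -42.5], [681.7999877929688, 11.399999618530273], [644.2000122070312, 118.30000305175781]]
top 114 0.084 ctr [641.7  56.6] size [37.  90.7] ang 19.4
[[609.2000122070312, 93.30000305175781], [639.2999877929688, 7.699999809265137], [674.2999877929688, 20.0], [644.2000122070312, 105.5999984741211]]Traceback (most recent call last):
  File "<stdin>", line 10, in <module>
  File "h.py", line 15, in mask
    return max(cs,key=cv2.contourArea)[:,0,:]
           ~~~^^^^^^^^^^^^^^^^^^^^^^^^
ValueError: max() iterable argument is empty
```

```bash
python3 - <<'E'
from h import *
t=cv2.imread('pics/top0.png');s=cv2.imread('pics/side0.png')
def rep(n,c,z):
    P=plane(n,c,z)[:,:2].astype(np.float32)*1000
    r=cv2.minAreaRect(P);print(n,len(c),z,'ctr',np.round(r[0],1),'size',np.round(r[1],1),'ang',round(r[2],1));print(np.round(cv2.boxPoints(r),1).tolist())
rep('top',mask(t,(5,85,110),(20,255,255),(300,235,345,300)),.02)
rep('top',mask(t,(22,0,170),(140,60,255),(300,235,345,270)),.12)
c=mask(s,(8,110,100),(24,255,255),(225,250,310,300));rep('side',c,.02)
k=t.copy()
cv2.imwrite('pics/ts.png',np.hstack([cv2.resize(t[230:300,285:355],(400,400),interpolation=3),cv2.resize(s[210:300,225:315],(400,400),interpolation=3)]))
E
```

```text
top 130 0.02 ctr [ 435.8 -152.9] size [86.  33.7] ang 6.2
[[391.20001220703125, -140.8000030517578], [394.8999938964844, -174.3000030517578], [480.3999938964844, -164.89999389648438], [476.70001220703125, -131.39999389648438]]
top 31 0.12 ctr [ 465.7 -150.1] size [11.1 22. ] ang 89.2
[[454.6000061035156, -155.5], [476.6000061035156, -155.8000030517578], [476.79998779296875, -144.8000030517578], [454.79998779296875, -144.5]]
side 106 0.02 ctr [ 432.4 -162.8] size [91.8 43. ] ang 6.5
[[384.29998779296875, -146.6999969482422], [389.20001220703125, -189.39999389648438], [480.3999938964844, -179.0], [475.5, -136.3000030517578]]
```

View pics/ts.png

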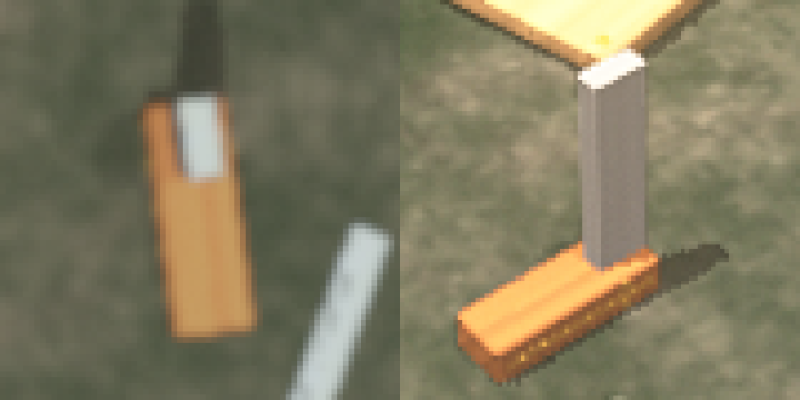

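```bash
cat >> h.py <<'E'
from scipy.spatial.transform import Rotation as Ro
def go(base,*wps):
    "base=(pos m,yaw deg) commanded; wps=(x,y,z,yaw): tool-frame shift in cm, tool-z turn"
    R=Ro.from_euler('xyz',[180,0,base[1]],degrees=True)
    for w in wps: print(np.round(R.inv().apply(np.array(w[:3])-base[0])*100,2).tolist(),'rz',round(-(w[3]-base[1]),2))
E
python3 - <<'E'
from h import *
print(env.get_obs()['tool_rot'])
go(([.225,.61,.223],159.79),(.225,.61,.43,159.79),(.45,.32,.43,165),(.466,-.15,.30,186.2))
E
```

```text
[-1.79898655e+02  7.19582783e-03  1.59789709e+02]
[0.0, 0.0, -20.7] rz -0.0
[-31.13, -19.44, -20.7] rz -5.21
[-48.87, -63.0, -7.7] rz -26.41
```

Call:
{"api": "send_rows", "payload": {
  "series": [
    {"travel": [0,0,-20.7],"dr": [0,0,0],"claw": 6},
    {"travel": [0,0,-20.7],"dr": [0,0,0],"claw": 6},
    {"travel": [0,0,-20.7],"dr": [0,0,0],"claw": 6},
    {"travel": [0,0,-20.7],"dr": [0,0,0],"claw": 6},
    {"travel": [0,0,-20.7],"dr": [0,0,0],"claw": 6},
    {"travel": [-31,-19.5,-20.7],"dr": [0,0,-5.2],"claw": 6},
    {"travel": [-31,-19.5,-20.7],"dr": [0,0,-5.2],"claw": 6},
    {"travel": [-31,-19.5,-20.7],"dr": [0,0,-5.2],"claw": 6},
    {"travel": [-31,-19.5,-20.7],"dr": [0,0,-5.2],"claw": 6},
    {"travel": [-31,-19.5,-20.7],"dr": [0,0,-5.2],"claw": 6},
    {"travel": [-31,-19.5,-20.7],"dr": [0,0,-5.2],"claw": 6},
    {"travel": [-31,-19.5,-20.7],"dr": [0,0,-5.2],"claw": 6}
  ]
}}

```text
time_s: 1.1
tool_pos: [0.4034, 0.377, 0.4293]
tool_rot: [-180.0, -0.0, 165.0]
force: [0.8, 0.2, 0.3]
grip_width: 0.06
```

```bash
python3 - <<'E'
from h import *
go(([.4034,.377,.4293],165),(.466,.1,.43,176),(.466,-.15,.26,186.2))
E
```

```text
[-13.22, -25.14, -0.07] rz -11
[-19.69, -49.28, 16.93] rz -21.2
```

Call:
{"api": "send_rows", "payload": {
  "series": [
    {"travel": [-13.2,-25.1,0],"dr": [0,0,-11],"claw": 6},
    {"travel": [-13.2,-25.1,0],"dr": [0,0,-11],"claw": 6},
    {"travel": [-13.2,-25.1,0],"dr": [0,0,-11],"claw": 6},
    {"travel": [-13.2,-25.1,0],"dr": [0,0,-11],"claw": 6},
    {"travel": [-13.2,-25.1,0],"dr": [0,0,-11],"claw": 6},
    {"travel": [-13.2,-25.1,0],"dr": [0,0,-11],"claw": 6},
    {"travel": [-19.7,-49.3,16.9],"dr": [0,0,-21.2],"claw": 6},
    {"travel": [-19.7,-49.3,16.9],"dr": [0,0,-21.2],"claw": 6},
    {"travel": [-19.7,-49.3,16.9],"dr": [0,0,-21.2],"claw": 6},
    {"travel": [-19.7,-49.3,16.9],"dr": [0,0,-21.2],"claw": 6},
    {"travel": [-19.7,-49.3,16.9],"dr": [0,0,-21.2],"claw": 6},
    {"travel": [-19.7,-49.3,16.9],"dr": [0,0,-21.2],"claw": 6}
  ]
}}

```text
time_s: 2.1
tool_pos: [0.4627, -0.0799, 0.301]
tool_rot: [180.0, 0.0, -173.8]
force: [1.6, -0.5, 0.8]
grip_width: 0.0599
```

Call:
{"api": "send_rows", "payload": {
  "series": [
    {"travel": [0,0,0],"dr": [0,0,0],"claw": 6},
    {"travel": [0,0,0],"dr": [0,0,0],"claw": 6}
  ]
}}

```text
time_s: 2.27
tool_pos: [0.4621, -0.0802, 0.3009]
tool_rot: [180.0, -0.1, -174.1]
force: [0.2, 0.8, 0.0]
grip_width: 0.0597
```

```bash
python3 - <<'E'
from h import *
go(([.4621,-.0802,.3009],186.0),(.4655,-.150,.145,186.2))
E
```

```text
[0.39, -6.98, 15.59] rz -0.2
```

Call:
{"api": "send_rows", "payload": {
  "series": [
    {"travel": [0.4,-7,8],"dr": [0,0,-0.2],"claw": 6},
    {"travel": [0.4,-7,8],"dr": [0,0,-0.2],"claw": 6},
    {"travel": [0.4,-7,15.6],"dr": [0,0,-0.2],"claw": 6},
    {"travel": [0.4,-7,15.6],"dr": [0,0,-0.2],"claw": 6},
    {"travel": [0.4,-7,15.6],"dr": [0,0,-0.2],"claw": 6},
    {"travel": [0.4,-7,15.6],"dr": [0,0,-0.2],"claw": 6},
    {"travel": [0.4,-7,15.6],"dr": [0,0,-0.2],"claw": 6}
  ]
}}

```text
time_s: 2.85
tool_pos: [0.468, -0.147, 0.1474]
tool_rot: [-180.0, 0.0, -173.5]
force: [0.1, 0.2, 0.3]
grip_width: 0.0599
```

```bash
python3 - <<'E'
from h import *
o=env.get_obs();print(o['tool_pos'],o['tool_rot'],o['force'])
c=env.calibration('wrist');im=env.read_camera('wrist');cv2.imwrite('pics/w0.png',im)
print(c['fx'],c['cx'],c['cy'],np.round(c['cam_to_world'],3).tolist())
# predicted pixel of blade top corners' centre & grip
T=np.array(c['cam_to_world'])
def proj(p):
    q=T[:3,:3].T@(np.array(p)-T[:3,3]);r=np.hypot(q[0],q[1]);th=np.arctan2(r,q[2]);return np.round([c['cx']+c['fx']*th*q[0]/r,c['cy']+c['fy']*th*q[1]/r],1)
e=np.array([.994,.108]);f=np.array([-.108,.994]);g=np.array([.4655,-.150])
for a,b in [(13,6),(13,-6),(-13,-6),(-13,6)]:
    p=g+(a*e+b*f)/1000;print(proj([*p,.12]))
E
```

```text
[ 0.46799292 -0.14699982  0.14744169] [-1.79991551e+02  3.84753995e-02 -1.73503295e+02] [0.12090295 0.16202471 0.30222388]
325.19226210127806 279.99004462725713 209.68037469083646 [[-0.113, 0.959, 0.26, 0.397], [0.994, 0.109, 0.028, -0.155], [-0.001, 0.262, -0.965, 0.309], [0.0, 0.0, 0.0, 1.0]]
[285.5 255.3]
[266.5 255.2]
[266.1 215.7]
[285.9 215.8]
```

View pics/w0.png

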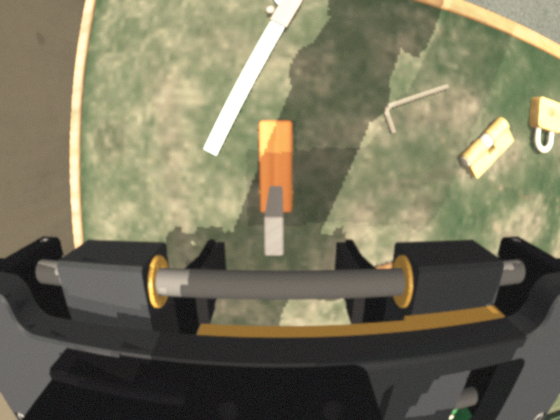

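```bash
python3 - <<'E'
from h import *
go(([.468,-.147,.1474],186.5),(.4655,-.1505,.0745,186.2))
E
```

```text
[0.29, -0.32, 7.29] rz 0.3
```

Call:
{"api": "send_rows", "payload": {
  "series": [
    {"travel": [0.29,-0.32,1],"dr": [0,0,0.3],"claw": 6},
    {"travel": [0.29,-0.32,3],"dr": [0,0,0.3],"claw": 6},
    {"travel": [0.29,-0.32,5],"dr": [0,0,0.3],"claw": 6},
    {"travel": [0.29,-0.32,7],"dr": [0,0,0.3],"claw": 6},
    {"travel": [0.29,-0.32,7.3],"dr": [0,0,0.3],"claw": 6},
    {"travel": [0.29,-0.32,7.3],"dr": [0,0,0.3],"claw": 3},
    {"travel": [0.29,-0.32,7.3],"dr": [0,0,0.3],"claw": 3},
    {"travel": [0.29,-0.32,7.3],"dr": [0,0,0.3],"claw": 3}
  ]
}}

```text
time_s: 3.57
tool_pos: [0.4658, -0.1519, 0.0749]
tool_rot: [-180.0, 0.2, -173.9]
force: [-0.1, -0.3, 0.4]
grip_width: 0.0474
```

Call:
{"api": "send_rows", "payload": {
  "series": [
    {"travel": [0,0,0],"dr": [0,0,0],"claw": 2},
    {"travel": [0,0,0],"dr": [0,0,0],"claw": 1.5},
    {"travel": [0,0,0],"dr": [0,0,0],"claw": 0.5},
    {"travel": [0,0,0],"dr": [0,0,0],"claw": 0},
    {"travel": [0,0,0],"dr": [0,0,0],"claw": 0},
    {"travel": [0,0,0],"dr": [0,0,0],"claw": 0}
  ],
  "grip_force": 35
}}

```text
time_s: 4.07
tool_pos: [0.4644, -0.1517, 0.0733]
tool_rot: [180.0, 0.0, -173.9]
force: [-0.4, -0.6, 1.2]
grip_width: 0.0121
```

```bash
python3 - <<'E'
from h import *
o=env.get_obs();print(o['tool_pos'],o['tool_rot'],o['force'],o['grip_width'])
im=env.read_camera('side');cv2.imwrite('pics/s1.png',cv2.resize(im[130:320,190:380],(570,570),interpolation=3))
E
```

```text
[ 0.46442172 -0.15166308  0.07332443] [ 1.79994738e+02  1.14539005e-02 -1.73914851e+02] [-0.38211165 -0.61717528  1.24380125] 0.012077281479573558
```

View pics/s1.png

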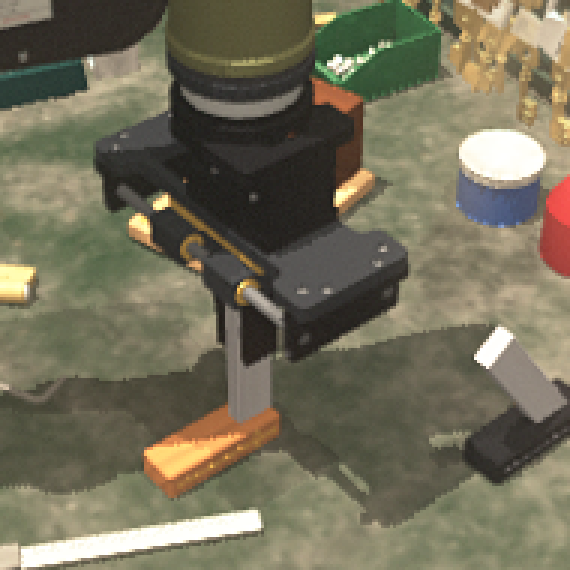

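```bash
python3 - <<'E'
from h import *
go(([.465,-.1515,.0738],186.1),(.465,-.1515,.125,186.1),(.585,.0372,.125,199.4))
E
```

```text
[-0.0, 0.0, -5.12] rz -0.0
[-13.94, 17.49, -5.12] rz -13.3
```

Call:
{"api": "send_rows", "payload": {
  "series": [
    {"travel": [0,0,-1.5],"dr": [0,0,0],"claw": 0},
    {"travel": [0,0,-4],"dr": [0,0,0],"claw": 0},
    {"travel": [0,0,-5.1],"dr": [0,0,0],"claw": 0},
    {"travel": [-1.2,1.5,-5.1],"dr": [0,0,-1],"claw": 0},
    {"travel": [-3.2,4,-5.1],"dr": [0,0,-3],"claw": 0},
    {"travel": [-5.2,6.5,-5.1],"dr": [0,0,-5],"claw": 0},
    {"travel": [-7.2,9,-5.1],"dr": [0,0,-7],"claw": 0},
    {"travel": [-9.2,11.5,-5.1],"dr": [0,0,-9],"claw": 0},
    {"travel": [-11.2,14,-5.1],"dr": [0,0,-11],"claw": 0},
    {"travel": [-13.2,16.6,-5.1],"dr": [0,0,-13],"claw": 0},
    {"travel": [-13.9,17.5,-5.1],"dr": [0,0,-13.3],"claw": 0},
    {"travel": [-13.9,17.5,-5.1],"dr": [0,0,-13.3],"claw": 0}
  ]
}}

```text
time_s: 5.12
tool_pos: [0.5849, 0.0425, 0.1228]
tool_rot: [179.9, -0.0, -160.2]
force: [-0.2, 0.4, -3.9]
grip_width: 0.0118
```

Call:
{"api": "send_rows", "payload": {
  "series": [
    {"travel": [0,0,0],"dr": [0,0,0],"claw": 0},
    {"travel": [0,0,0],"dr": [0,0,0],"claw": 0}
  ]
}}

```text
time_s: 5.28
tool_pos: [0.5832, 0.0356, 0.1234]
tool_rot: [-180.0, -0.1, -160.7]
force: [-0.2, 0.5, -3.8]
grip_width: 0.0118
```

```bash
python3 - <<'E'
from h import *
o=env.get_obs();print(o['tool_pos'],o['tool_rot'],o['force'],o['grip_width'])
a=env.read_camera('side');b=env.read_camera('wrist')
cv2.imwrite('pics/s2f.png',a);cv2.imwrite('pics/w2f.png',b)
o=env.get_obs();print(o['tool_pos'],o['tool_rot'],o['force'])
cv2.imwrite('pics/s2.png',np.hstack([cv2.resize(a[140:260,210:330],(400,400),interpolation=3),cv2.resize(b[110:310,180:380],(400,400),interpolation=3)]))
E
```

```text
[0.58315378 0.03562417 0.12340355] [-1.79967953e+02 -1.10049888e-01 -1.60697399e+02] [-0.21363458  0.45610516 -3.81941643] 0.011809400107155971
[0.58335321 0.03527361 0.123918  ] [-1.79987504e+02 -4.80493997e-02 -1.60757776e+02] [ 0.41763855 -0.06080678 -2.22736356]
```

View pics/s2.png

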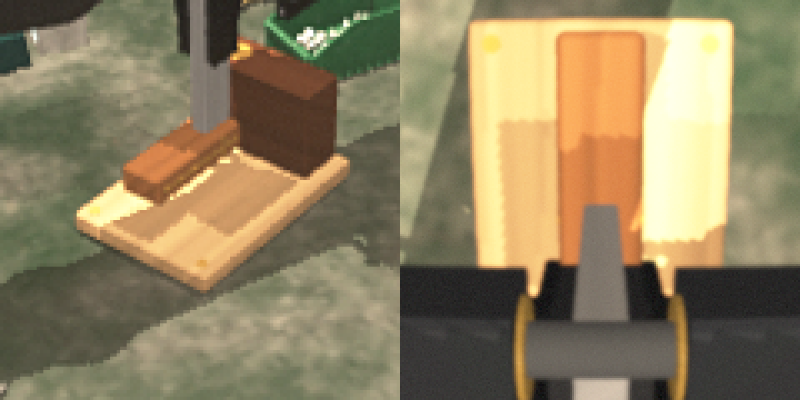

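Call:
{"api": "send_rows", "payload": {
  "series": [
    {"travel": [0,0,1],"dr": [0,0,0],"claw": 0},
    {"travel": [0,0.05,2],"dr": [0,0,0],"claw": 0},
    {"travel": [-0.5,0.05,2.7],"dr": [0,0,0],"claw": 0},
    {"travel": [-1.2,0.05,2.8],"dr": [0,0,0],"claw": 0},
    {"travel": [-2,0.05,2.8],"dr": [0,0,0],"claw": 0},
    {"travel": [-2.5,0.05,2.8],"dr": [0,0,0],"claw": 0},
    {"travel": [-2.5,0.05,2.8],"dr": [0,0,0],"claw": 0},
    {"travel": [-2.5,0.05,2.8],"dr": [0,0,0],"claw": 0}
  ]
}}

```text
time_s: 6.05
tool_pos: [0.6081, 0.046, 0.0965]
tool_rot: [-180.0, 0.0, -160.6]
force: [0.1, 0.1, -3.7]
grip_width: 0.0116
```

Call:
{"api": "send_rows", "payload": {
  "series": [
    {"travel": [0,0,0.1],"dr": [0,0,0],"claw": 0},
    {"travel": [0,0,0.2],"dr": [0,0,0],"claw": 0},
    {"travel": [0,0,0.3],"dr": [0,0,0],"claw": 0},
    {"travel": [0,0,0.3],"dr": [0,0,0],"claw": 0}
  ]
}}

```text
time_s: 6.38
tool_pos: [0.6071, 0.0457, 0.093]
tool_rot: [180.0, -0.0, -160.6]
force: [0.1, -0.0, -3.4]
grip_width: 0.012
```

Call:
{"api": "send_rows", "payload": {
  "series": [
    {"travel": [0,0,0.1],"dr": [0,0,0],"claw": 0},
    {"travel": [0,0,0.1],"dr": [0,0,0],"claw": 0}
  ]
}}

```text
time_s: 6.55
tool_pos: [0.6073, 0.0459, 0.0921]
tool_rot: [180.0, -0.0, -160.6]
force: [0.4, -0.0, -4.2]
grip_width: 0.0122
```

Call:
{"api": "send_rows", "payload": {
  "series": [
    {"travel": [0,0,0.1],"dr": [0,0,0],"claw": 0},
    {"travel": [0,0,0.1],"dr": [0,0,0],"claw": 0}
  ]
}}

```text
time_s: 6.72
tool_pos: [0.6076, 0.0459, 0.0914]
tool_rot: [180.0, 0.0, -160.6]
force: [-0.2, -0.2, -2.2]
grip_width: 0.0118
```

Call:
{"api": "send_rows", "payload": {
  "series": [
    {"travel": [-0.15,0,0],"dr": [0,0,0],"claw": 0},
    {"travel": [-0.3,0,0],"dr": [0,0,0],"claw": 0},
    {"travel": [-0.3,0,0],"dr": [0,0,0],"claw": 0}
  ]
}}

```text
time_s: 6.97
tool_pos: [0.6106, 0.0469, 0.0914]
tool_rot: [-180.0, 0.0, -160.6]
force: [0.3, -0.3, -2.2]
grip_width: 0.0119
```

Call:
{"api": "send_rows", "payload": {
  "series": [
    {"travel": [-0.1,0,0],"dr": [0,0,0],"claw": 0},
    {"travel": [-0.1,0,0],"dr": [0,0,0],"claw": 0}
  ]
}}

```text
time_s: 7.13
tool_pos: [0.6109, 0.0469, 0.0914]
tool_rot: [180.0, -0.1, -160.6]
force: [-3.9, -0.2, 0.4]
grip_width: 0.0119
```

Call:
{"api": "send_rows", "payload": {
  "series": [
    {"travel": [-0.1,0,0],"dr": [0,0,0],"claw": 0},
    {"travel": [-0.1,0,0],"dr": [0,0,0],"claw": 0}
  ]
}}

```text
time_s: 7.3
tool_pos: [0.6109, 0.047, 0.0914]
tool_rot: [180.0, -0.2, -160.6]
force: [-5.6, -1.4, 2.1]
grip_width: 0.0119
```

Call:
{"api": "send_rows", "payload": {
  "series": [
    {"travel": [0,0,0.1],"dr": [0,0,0],"claw": 0},
    {"travel": [0,0,0.2],"dr": [0,0,0],"claw": 0},
    {"travel": [0,0,0.2],"dr": [0,0,0],"claw": 0}
  ]
}}

```text
time_s: 7.55
tool_pos: [0.611, 0.047, 0.0913]
tool_rot: [179.9, -0.1, -160.6]
force: [-10.9, -1.5, 14.4]
grip_width: 0.0118
```

Call:
{"api": "send_rows", "payload": {
  "series": [
    {"travel": [0,0,0.1],"dr": [0,0,0],"claw": 0},
    {"travel": [0,0,0.1],"dr": [0,0,0],"claw": 0}
  ]
}}

```text
time_s: 7.72
tool_pos: [0.611, 0.047, 0.0913]
tool_rot: [179.9, -0.1, -160.6]
force: [-12.7, -0.7, 19.0]
grip_width: 0.0116
```

Call:
{"api": "send_rows", "payload": {
  "series": [
    {"travel": [0,0,0],"dr": [0,0,0],"claw": 0},
    {"travel": [0,0,0],"dr": [0,0,0],"claw": 0},
    {"travel": [0,0,0],"dr": [0,0,0],"claw": 0},
    {"travel": [0,0,0],"dr": [0,0,0],"claw": 0},
    {"travel": [0,0,0],"dr": [0,0,0],"claw": 0},
    {"travel": [0,0,0],"dr": [0,0,0],"claw": 0},
    {"travel": [0,0,0],"dr": [0,0,0],"claw": 0},
    {"travel": [0,0,0],"dr": [0,0,0],"claw": 0}
  ]
}}

```text
time_s: 8.38
tool_pos: [0.611, 0.0469, 0.0913]
tool_rot: [179.9, -0.1, -160.6]
force: [-11.7, -0.8, 19.3]
grip_width: 0.0117
```

```bash
python3 - <<'E'
from h import *
a=env.read_camera('side');b=env.read_camera('wrist')
o=env.get_obs();print(o['tool_pos'],o['tool_rot'],o['force'],o['wrist_torque'])
cv2.imwrite('pics/s3.png',np.hstack([cv2.resize(a[140:260,210:330],(400,400),interpolation=3),cv2.resize(b[110:310,180:380],(400,400),interpolation=3)]))
E
```

```text
[0.61100163 0.04693681 0.09133758] [ 1.79899003e+02 -1.20924401e-01 -1.60631659e+02] [-12.31834251  -0.93401913  18.44270153] [-0.41791253  2.71715252  0.04286258]
```

View pics/s3.png

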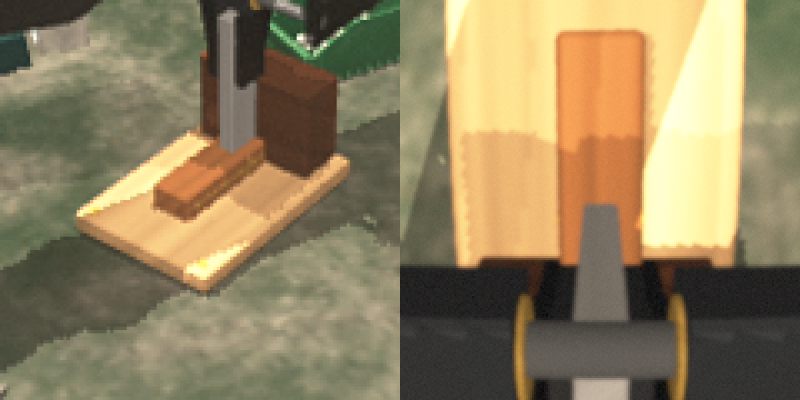

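Call:
{"api": "send_rows", "payload": {
  "series": [
    {"travel": [0,0,0],"dr": [0,0,0],"claw": 0},
    {"travel": [0,0,0],"dr": [0,0,0],"claw": 0},
    {"travel": [0,0,0],"dr": [0,0,0],"claw": 0},
    {"travel": [0,0,0],"dr": [0,0,0],"claw": 0},
    {"travel": [0,0,0],"dr": [0,0,0],"claw": 0},
    {"travel": [0,0,0],"dr": [0,0,0],"claw": 0},
    {"travel": [0.05,0,-0.1],"dr": [0,0,0],"claw": 0},
    {"travel": [0.1,0,-0.2],"dr": [0,0,0],"claw": 0},
    {"travel": [0.1,0,-0.2],"dr": [0,0,0],"claw": 0},
    {"travel": [0.1,0,-0.2],"dr": [0,0,0],"claw": 0}
  ]
}}

```text
time_s: 9.32
tool_pos: [0.6109, 0.0469, 0.0914]
tool_rot: [180.0, -0.0, -160.6]
force: [-7.6, -0.3, 7.0]
grip_width: 0.0119
```

Ease the forward push a little further, lower the grip force, then open.

Call:
{"api": "send_rows", "payload": {
  "series": [
    {"travel": [0.07,0,0],"dr": [0,0,0],"claw": 0},
    {"travel": [0.07,0,0],"dr": [0,0,0],"claw": 0},
    {"travel": [0.07,0,0],"dr": [0,0,0],"claw": 0}
  ],
  "grip_force": 8
}}

```text
time_s: 9.57
tool_pos: [0.611, 0.047, 0.0913]
tool_rot: [180.0, 0.1, -160.6]
force: [-4.6, -1.1, 6.2]
grip_width: 0.0119
```

Call:
{"api": "send_rows", "payload": {
  "series": [
    {"travel": [0,0,0],"dr": [0,0,0],"claw": 1.4},
    {"travel": [0,0,0],"dr": [0,0,0],"claw": 1.8},
    {"travel": [0,0,0],"dr": [0,0,0],"claw": 2.4},
    {"travel": [0,0,0],"dr": [0,0,0],"claw": 3.2},
    {"travel": [0,0,0],"dr": [0,0,0],"claw": 4},
    {"travel": [0,0,0],"dr": [0,0,0],"claw": 4},
    {"travel": [0,0,0],"dr": [0,0,0],"claw": 4}
  ]
}}

```text
time_s: 10.15
tool_pos: [0.6106, 0.047, 0.0901]
tool_rot: [-180.0, 0.0, -160.6]
force: [-0.3, 0.1, 0.2]
grip_width: 0.0378
```

```bash
python3 - <<'E'
from h import *
a=env.read_camera('side');b=env.read_camera('wrist')
o=env.get_obs();print(o['tool_pos'],o['tool_rot'],o['force'],o['grip_width'])
cv2.imwrite('pics/s4.png',np.hstack([cv2.resize(a[140:260,210:330],(400,400),interpolation=3),cv2.resize(b[110:310,180:380],(400,400),interpolation=3)]))
E
```

```text
[0.6105795  0.04693092 0.0901838 ] [ 1.79998967e+02  6.30062499e-03 -1.60614329e+02] [-0.35212378  0.66061619  0.4122645 ] 0.03892615029817617
```

View pics/s4.png

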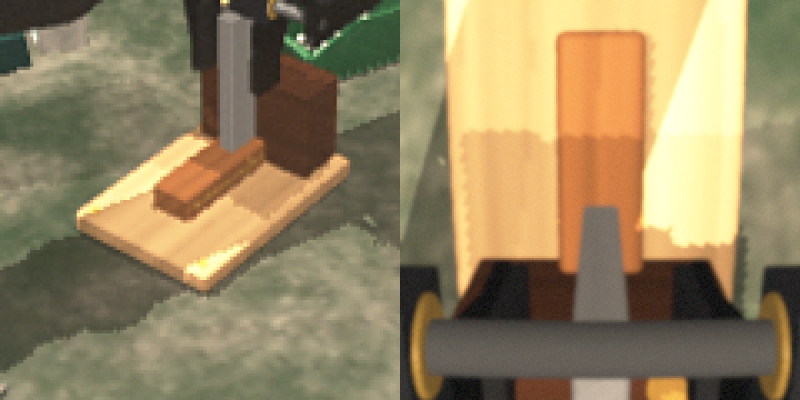

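Released without visible motion; the blade stands against the upright. Lift straight up and clear.

Call:
{"api": "send_rows", "payload": {
  "series": [
    {"travel": [0,0,-0.5],"dr": [0,0,0],"claw": 4},
    {"travel": [0,0,-2],"dr": [0,0,0],"claw": 4},
    {"travel": [0,0,-4],"dr": [0,0,0],"claw": 4},
    {"travel": [0,0,-7],"dr": [0,0,0],"claw": 4},
    {"travel": [0,0,-10],"dr": [0,0,0],"claw": 4},
    {"travel": [0,0,-14],"dr": [0,0,0],"claw": 4},
    {"travel": [5,0,-16],"dr": [0,0,0],"claw": 4},
    {"travel": [9,0,-16],"dr": [0,0,0],"claw": 4},
    {"travel": [12,0,-16],"dr": [0,0,0],"claw": 4},
    {"travel": [12,0,-16],"dr": [0,0,0],"claw": 4},
    {"travel": [12,0,-16],"dr": [0,0,0],"claw": 4}
  ]
}}

```text
time_s: 11.17
tool_pos: [0.4961, 0.0064, 0.2513]
tool_rot: [179.9, 0.2, -160.7]
force: [0.7, 0.6, 0.4]
grip_width: 0.0401
```

```bash
python3 - <<'E'
from h import *
a=env.read_camera('side');b=env.read_camera('wrist')
o=env.get_obs();print(o['tool_pos'],o['force'],o['time_s'])
cv2.imwrite('pics/s5.png',np.hstack([cv2.resize(a[140:290,210:400],(400,316),interpolation=3),cv2.resize(b,(400,316))]))
E
```

```text
[0.49810926 0.00759593 0.25095651] [1.16105539 0.54495707 0.28812018] 11.2667
```

View pics/s5.png

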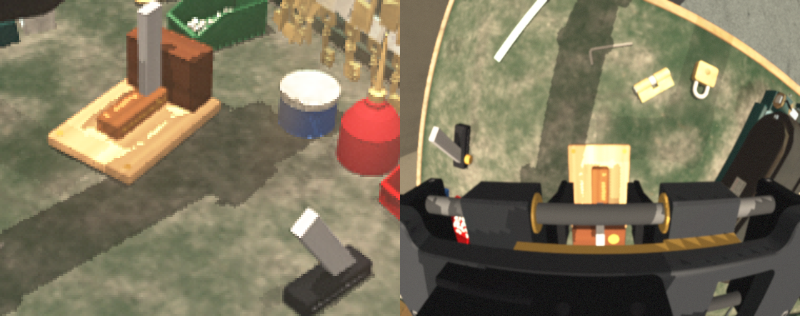

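```bash
python3 -c "
from cell import env;print(env.sign_off())"
```

```text
the job is handed in; nothing more can be done
None
```

I gripped the try square by its blade and carried it into the corner of the lock mount. There I pressed it down on the board with about 19 N and against the upright's face with about 12 N for over a second. I then eased off, let go and backed the gripper clear, handing in at about 11.3 s.

- **While pressed:** the tool stayed within about 0.1° of vertical, and the stock looked about 1 mm off the middle of the board.
- **After release:** the last pictures show the square still standing on the board against the upright. The bevel gauge was not touched and looks unmoved.
- **Limits of the checks:** I judged flushness and the position across the board by eye from the pictures, to about 1 mm, and did not measure them again after letting go. No check failed or disagreed.

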